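Find the loaded crystal capsule by weight and shut it in the bayonet storage canister

ROBOT

A 7-joint arm with a two-finger parallel gripper is mounted at the origin on the work surface. World frame = base frame: x ahead of the robot, y to its left, z up, the work surface at z = 0. Lengths are in m, angles in rad, forces in N, time in s.
With the tool pointing down it reaches from about 0.425 to 0.925 m from the base axis. Payload 6.8 kg.
Tool frame: the origin (TCP) lies on the front face of the gripper's body, between the roots of the fingers; the fingertips stand 73 mm ahead of it and the grasp point (between the pads) lies 54 mm ahead of it (env.nose_length is the distance from the TCP to the fingertips, in m); z points along the fingers, y is the direction in which the jaws open and shut (so a half turn about z gives the same grasp; the last joint's range is limited). The gripper opens to 85 mm and grips with 20 to 120 N. Pads are 22 mm wide; open, the fingers measure 114 mm over their backs; the gripper's body (76 mm by 85 mm) begins 54 mm behind the grasp point. The pads swing forward as they close: fully open they stand 13 mm farther back than shut.
Start: joints at [1.115, 0.477, 0.022, 1.555, -0.011, 1.109, -0.083], TCP at [0.23, -0.635, 0.304] pointing down, gripper open.
Joint ranges: [-2.96, 2.96], [-0.34, 2.1], [-1.41, 1.46], [0.24, 2.44], [-1.37, 4.51], [0.17, 1.92], [-2.96, 2.96]. Speed limits (rad/s): [2.39, 2.39, 3.14, 3.14, 3.14, 3.14, 3.14].

INTERFACE

Orientations are given as a unit quaternion [w, x, y, z].
In Python, from cell import env, kin, camera, calibration, job gives the robot as it stands. The module is installed in compiled form; this text tells all that it offers. Calls block until the motion is done:
- env.reach(position, orientation): joint-space move of the TCP to a pose.
- env.movel(position, velocity=0.15, rot=None, stop_force=None): straight line of the TCP; rot=None keeps the orientation; velocity is the mean speed in m/s. With stop_force (N) it stops when the force on the tool has changed by that much, and returns True; else False.
- env.goto_joints(angles): joint-space move.
- env.grip(opening, f_grip=None): finger opening in m; f_grip is the grip in N (None keeps the last); returns when the fingers have stopped.
- env.dwell(seconds).
- kin.inverse_kinematics(position, orientation): joint angles nearest the present ones, or None.
- env.get_state(): the state.
- camera(name): name is "scene" or "top" or "wrist"; returns (picture, depth): 420x560x3 uint8, blue, green, red; 420x560 float32, m along the optical axis (not along the pixel's ray), 0 where there is no reading.
- calibration(name): a dict with "fx", "fy", "cx", "cy" (pixels), "rvec" (rotation vector, rad) and "tvec" (3), from world to camera coordinates, as OpenCV has them. Camera axes: x right, y down, z forward; pixel columns grow to the right and rows downward; lengths in m; the calibration is good to about 2 mm. The wrist camera is an equidistant fisheye: a pixel r from the principal point sees the ray r / f radians off the axis. A picture is of the moment at which its call begins: read the wrist's pose just before it. calibration takes no time and is no camera call; for the wrist camera it gives the pose at the moment of the call.
A pose or a line that the arm cannot do raises env.PlanningError and nothing moves.
- job.job_done(): hands the job in, once; it reports no verdict.
The state is a dict: "time": time; "qpos": joint angles; "joint_velocities": joint speeds; "joint_torque": joint torques, N m; "tcp_pos": TCP position; "orientation": TCP orientation; "force": force on the tool from outside, world axes, zero at the start; "torque": the same for the moment, N m; "opening": finger opening in m.
Only numpy, scipy, OpenCV 4.12 (cv2) and the standard library are available. Lean on these libraries where they do the work, as an engineer would, in place of code of your own. Each camera call takes 0.05 s, during which the arm holds its last target.

TASK

One of the look-alike capsules on the optical table still has the crystal in it and is clearly heavier than the empty ones: heft them to find it. Untwist the canister's outer shell and take it off, stand the loaded capsule in the canister, then put the shell back over it, fully down, and turn it clockwise right up to its stop. Stand the empty capsules upright in the black tray; never tip a capsule over, and leave the other things on the table where they are.

Things in the scene. Friction and masses are not known exactly. Their poses are not given: they have to be found in the camera images.
- canister: fixed lower half of the storage canister: square foot 96 x 96 x 10 mm, aluminium body 84 mm across up to a flat shoulder 40 mm above the table, then a neck (60 mm across without its lugs) up to 54 mm, with an open pocket 52 mm across whose floor is 12 mm above the table. Origin: middle of the underside; z up
- neck_mouth (a point): middle of the neck's open mouth, 54 mm above the table; axes as the canister's. Outside the neck are two opposite bayonet lugs; seen from above the middles of the two gaps between them lie 60 and 240 degrees anticlockwise of x. Under the lugs are the stops: the shell, turned clockwise about 60 degrees from the gaps, stops hard with its bar along this x axis, locked
- shell_grip (a point): point on the outer shell's grip bar, on the shell's axis, 100 mm above its rim. Bar: black, 60 mm long (along x), 16 mm wide, 32 mm high; this point is 12 mm below its top, 20 mm above the shell's flat top. z up. 140 mm above the table when fully down on the canister, 100 mm when the shell stands on the table
- shell: loose aluminium cover, 260 g, 84 mm across, 80 mm high without the bar, hollow (76 mm inside), open below; origin: middle of its rim. Starts on the canister, locked. Two lugs inside its rim, under the bar's two ends: it comes off or goes down only with these within 17 degrees of the gaps' middles; elsewhere they rest on the neck's lugs, 14 mm too high
- capsule_a_center (a point): crystal capsule, upright: round, 42 mm across, 90 mm high, aluminium with a heavy brass foot (14 mm) and a black cap (31 mm), all equally wide. All look alike; one is loaded (340 to 460 g), the others empty (85 to 115 g). This point is its centre, 45 mm above its underside; z is up
- capsule_b_center (a point): crystal capsule, upright: round, 42 mm across, 90 mm high, aluminium with a heavy brass foot (14 mm) and a black cap (31 mm), all equally wide. All look alike; one is loaded (340 to 460 g), the others empty (85 to 115 g). This point is its centre, 45 mm above its underside; z is up
- capsule_c_center (a point): crystal capsule, upright: round, 42 mm across, 90 mm high, aluminium with a heavy brass foot (14 mm) and a black cap (31 mm), all equally wide. All look alike; one is loaded (340 to 460 g), the others empty (85 to 115 g). This point is its centre, 45 mm above its underside; z is up
- capsule_d_center (a point): crystal capsule, upright: round, 42 mm across, 90 mm high, aluminium with a heavy brass foot (14 mm) and a black cap (31 mm), all equally wide. All look alike; one is loaded (340 to 460 g), the others empty (85 to 115 g). This point is its centre, 45 mm above its underside; z is up
- capsule_e_center (a point): crystal capsule, upright: round, 42 mm across, 90 mm high, aluminium with a heavy brass foot (14 mm) and a black cap (31 mm), all equally wide. All look alike; one is loaded (340 to 460 g), the others empty (85 to 115 g). This point is its centre, 45 mm above its underside; z is up
- capsule_a: the same capsule; origin at the middle of its underside
- capsule_b: the same capsule; origin at the middle of its underside
- capsule_c: the same capsule; origin at the middle of its underside
- capsule_d: the same capsule; origin at the middle of its underside
- capsule_e: the same capsule; origin at the middle of its underside
- tray_in (a point): middle of the inner floor (4 mm above the table) of the fixed black tray: 180 mm along x by 240 mm along y outside, walls 4 mm thick and 28 mm high, empty at the start
- lens_tube: short black lens tube, 31 mm across, 40 mm high, standing among the capsules. Not part of the job; origin at the middle of its underside
- ball_driver: black-handled driver, 190 mm long, lying down. Not part of the job; origin at the middle of its underside
- prism: right-angle glass prism, 40 mm high. Not part of the job; origin at the middle of its underside
- mirror_mount: mirror mount on a pedestal, 46 mm wide, 96 mm high, standing. Not part of the job; origin at the middle of its underside
- table_clamp: black slotted clamp, 66 x 26 x 15 mm, lying. Not part of the job; origin at the middle of its underside
- power_sensor: black puck, 48 mm across, 18 mm high. Not part of the job; origin at the middle of its underside
- optic_case: white flat case, 62 x 62 x 24 mm. Not part of the job; origin at the middle of its underside

How it is judged:
On the way, in this order (a step that is already met when the one before it is completed fails the run):
1. the outer shell has been taken off the canister and is clear of it (horizontal distance between shell_grip and canister above 0.085 m), for 0.2 s.
2. the loaded capsule stands upright on the floor of the canister's pocket, let go (((horizontal distance between capsule_a_center and canister below 0.009 m and z of capsule_a_center in the frame of canister below 0.062 m and angle between capsule_a_center's own z axis and vertical below 0.2 rad and contact force between capsule_a and canister above 2.2 N and contact force between capsule_a and the fingers below 0.1 N) or (horizontal distance between capsule_b_center and canister below 0.009 m and z of capsule_b_center in the frame of canister below 0.062 m and angle between capsule_b_center's own z axis and vertical below 0.2 rad and contact force between capsule_b and canister above 2.2 N and contact force between capsule_b and the fingers below 0.1 N) or (horizontal distance between capsule_c_center and canister below 0.009 m and z of capsule_c_center in the frame of canister below 0.062 m and angle between capsule_c_center's own z axis and vertical below 0.2 rad and contact force between capsule_c and canister above 2.2 N and contact force between capsule_c and the fingers below 0.1 N) or (horizontal distance between capsule_d_center and canister below 0.009 m and z of capsule_d_center in the frame of canister below 0.062 m and angle between capsule_d_center's own z axis and vertical below 0.2 rad and contact force between capsule_d and canister above 2.2 N and contact force between capsule_d and the fingers below 0.1 N) or (horizontal distance between capsule_e_center and canister below 0.009 m and z of capsule_e_center in the frame of canister below 0.062 m and angle between capsule_e_center's own z axis and vertical below 0.2 rad and contact force between capsule_e and canister above 2.2 N and contact force between capsule_e and the fingers below 0.1 N))), for 0.2 s.
3. the shell is back on the canister, fully down and turned clockwise to its stop (horizontal distance between shell_grip and canister below 0.005 m and z of shell_grip in the frame of canister below 0.1425 m and angle between the x axis of shell_grip and the x axis of canister, either way round below 0.14 rad and angle between shell_grip's own z axis and vertical below 0.06 rad and linear speed of shell below 0.02 m/s), for 0.2 s.
At the end, for the whole second after the job is handed in: The loaded capsule (over 2.2 N) stands in the pocket within 9 mm of its axis; the shell sits down on the shoulder (raised under 2.5 mm, within 5 mm of the axis), within 8 degrees of its stop; every other capsule stands upright, at rest, in the tray (all of step 3 and ((horizontal distance between capsule_a_center and canister below 0.009 m and z of capsule_a_center in the frame of canister below 0.062 m and angle between capsule_a_center's own z axis and vertical below 0.2 rad and contact force between capsule_a and canister above 2.2 N and contact force between capsule_a and the fingers below 0.1 N) or (horizontal distance between capsule_b_center and canister below 0.009 m and z of capsule_b_center in the frame of canister below 0.062 m and angle between capsule_b_center's own z axis and vertical below 0.2 rad and contact force between capsule_b and canister above 2.2 N and contact force between capsule_b and the fingers below 0.1 N) or (horizontal distance between capsule_c_center and canister below 0.009 m and z of capsule_c_center in the frame of canister below 0.062 m and angle between capsule_c_center's own z axis and vertical below 0.2 rad and contact force between capsule_c and canister above 2.2 N and contact force between capsule_c and the fingers below 0.1 N) or (horizontal distance between capsule_d_center and canister below 0.009 m and z of capsule_d_center in the frame of canister below 0.062 m and angle between capsule_d_center's own z axis and vertical below 0.2 rad and contact force between capsule_d and canister above 2.2 N and contact force between capsule_d and the fingers below 0.1 N) or (horizontal distance between capsule_e_center and canister below 0.009 m and z of capsule_e_center in the frame of canister below 0.062 m and angle between capsule_e_center's own z axis and vertical below 0.2 rad and contact force between capsule_e and canister above 2.2 N and contact force between capsule_e and the fingers below 0.1 N)) and ((horizontal distance between capsule_a_center and canister below 0.009 m and z of capsule_a_center in the frame of canister below 0.062 m and angle between capsule_a_center's own z axis and vertical below 0.2 rad and contact force between capsule_a and canister above 2.2 N and contact force between capsule_a and the fingers below 0.1 N) or (x of capsule_a_center in the frame of tray_in between -0.088 and 0.088 m and y of capsule_a_center in the frame of tray_in between -0.118 and 0.118 m and z of capsule_a_center in the frame of tray_in below 0.052 m and angle between capsule_a_center's own z axis and vertical below 0.2 rad and linear speed of capsule_a below 0.02 m/s)) and ((horizontal distance between capsule_b_center and canister below 0.009 m and z of capsule_b_center in the frame of canister below 0.062 m and angle between capsule_b_center's own z axis and vertical below 0.2 rad and contact force between capsule_b and canister above 2.2 N and contact force between capsule_b and the fingers below 0.1 N) or (x of capsule_b_center in the frame of tray_in between -0.088 and 0.088 m and y of capsule_b_center in the frame of tray_in between -0.118 and 0.118 m and z of capsule_b_center in the frame of tray_in below 0.052 m and angle between capsule_b_center's own z axis and vertical below 0.2 rad and linear speed of capsule_b below 0.02 m/s)) and ((horizontal distance between capsule_c_center and canister below 0.009 m and z of capsule_c_center in the frame of canister below 0.062 m and angle between capsule_c_center's own z axis and vertical below 0.2 rad and contact force between capsule_c and canister above 2.2 N and contact force between capsule_c and the fingers below 0.1 N) or (x of capsule_c_center in the frame of tray_in between -0.088 and 0.088 m and y of capsule_c_center in the frame of tray_in between -0.118 and 0.118 m and z of capsule_c_center in the frame of tray_in below 0.052 m and angle between capsule_c_center's own z axis and vertical below 0.2 rad and linear speed of capsule_c below 0.02 m/s)) and ((horizontal distance between capsule_d_center and canister below 0.009 m and z of capsule_d_center in the frame of canister below 0.062 m and angle between capsule_d_center's own z axis and vertical below 0.2 rad and contact force between capsule_d and canister above 2.2 N and contact force between capsule_d and the fingers below 0.1 N) or (x of capsule_d_center in the frame of tray_in between -0.088 and 0.088 m and y of capsule_d_center in the frame of tray_in between -0.118 and 0.118 m and z of capsule_d_center in the frame of tray_in below 0.052 m and angle between capsule_d_center's own z axis and vertical below 0.2 rad and linear speed of capsule_d below 0.02 m/s)) and ((horizontal distance between capsule_e_center and canister below 0.009 m and z of capsule_e_center in the frame of canister below 0.062 m and angle between capsule_e_center's own z axis and vertical below 0.2 rad and contact force between capsule_e and canister above 2.2 N and contact force between capsule_e and the fingers below 0.1 N) or (x of capsule_e_center in the frame of tray_in between -0.088 and 0.088 m and y of capsule_e_center in the frame of tray_in between -0.118 and 0.118 m and z of capsule_e_center in the frame of tray_in below 0.052 m and angle between capsule_e_center's own z axis and vertical below 0.2 rad and linear speed of capsule_e below 0.02 m/s))); the robot touches nothing.
It fails at once if a capsule tipped over (angle between any of capsule_a_center, capsule_b_center, capsule_c_center, capsule_d_center, capsule_e_center's own z axis and vertical above 0.7 rad).
It fails at once if another thing on the table moved by more than 40 mm (distance of any of lens_tube, ball_driver, prism, mirror_mount, table_clamp, power_sensor, optic_case from where it was at the start of the episode above 0.04 m).
Of capsule_b, capsule_d, capsule_e only 1 to 3 are there at a start; the rules pass over those that are not, and their reading is None.
At some moment in a run one of capsule_a, capsule_b, capsule_c, capsule_d, capsule_e, shell may be knocked a few centimetres aside while the robot is not near it.
It also fails if it takes over 210 s, if anything falls off the work surface, if the arm or the gripper's body presses on something with over 40 N, if the wrist force passes 120 N, or if a joint passes its speed limit or range.

## Working session

There is one attempt and no reset: what is moved stays moved. The work goes in short steps, each a Python script; the robot and the scene stay as the last script left them, time stands still between calls to the robot, and variables do not carry over. Pictures are saved under pics/ and viewed, and the job is handed in when it is done.

```bash
ls; mkdir -p pics; cat > h.py <<'E'
import numpy as np, cv2
from cell import env,kin,camera,calibration,job
def snap(n,f):
    p,d=camera(n); cv2.imwrite('pics/'+f+'.png',p); np.savez('/tmp/'+f+'.npz',p=p,d=d,**{k:np.array(v) for k,v in calibration(n).items()}); return p,d
def world(d,c):
    h,w=d.shape; u,v=np.meshgrid(np.arange(w),np.arange(h))
    X=np.stack([(u-c['cx'])/c['fx']*d,(v-c['cy'])/c['fy']*d,d],-1)
    R=cv2.Rodrigues(np.array(c['rvec'],float))[0]
    return (X-np.array(c['tvec']).ravel())@R
E
python3 - <<'E'
from h import *
for n in ['scene','top','wrist']:
    p,d=snap(n,n+'0'); c=calibration(n); print(n,c)
    R=cv2.Rodrigues(np.array(c['rvec'],float))[0]; print(-R.T@np.array(c['tvec']).ravel())
s=env.get_state(); print(s)
E
```

```text
pics
scene {'fx': 469.6695496443298, 'fy': 469.6695496443298, 'cx': 279.33626863931784, 'cy': 216.46480356558558, 'rvec': array([ 1.81165454,  1.70851611, -0.67702143]), 'tvec': array([-0.03145954, -0.30154068,  1.42360017])}
[ 1.20437802 -0.05491848  0.81548235]
top {'fx': 425.5860051264181, 'fy': 425.5860051264181, 'cx': 277.4440824550438, 'cy': 206.76469880247342, 'rvec': array([ 2.11943408, -2.14514481,  0.19625553]), 'tvec': array([0.00966014, 0.53033313, 1.00179822])}
[0.34636673 0.01182039 1.07927595]
wrist {'fx': 325.19226210127806, 'fy': 325.19226210127806, 'cx': 281.39273523362687, 'cy': 207.9246006049335, 'rvec': array([-2.33926357,  1.64032226,  0.27563334]), 'tvec': array([-0.67485039, -0.04078487,  0.37991848])}
[ 0.3102079  -0.60559593  0.37208753]
{'time': 0.15, 'qpos': array([ 1.11494705,  0.47761453,  0.02233751,  1.55617333, -0.01148044,
        1.10929574, -0.08311424]), 'joint_velocities': array([-0.00098843, -0.00197075,  0.00074719, -0.00253009, -0.00178519,
        0.00123046, -0.00190527]), 'joint_torque': array([ 2.75278748e-03, -5.96922863e+01,  1.60971679e+00, -2.81487197e+01,
        1.24302437e-02,  6.57777229e-03,  5.53169798e-06]), 'tcp_pos': array([ 0.22991868, -0.63428135,  0.30316747]), 'orientation': array([-6.59700096e-04,  9.84919811e-01,  1.73010122e-01, -1.70603250e-04]), 'force': array([ 0.14000359, -0.30721707, -0.48649942]), 'torque': array([ 0.03188739, -0.0345934 , -0.05389143]), 'opening': 0.08562422980090731}
```

View pics/scene0.png

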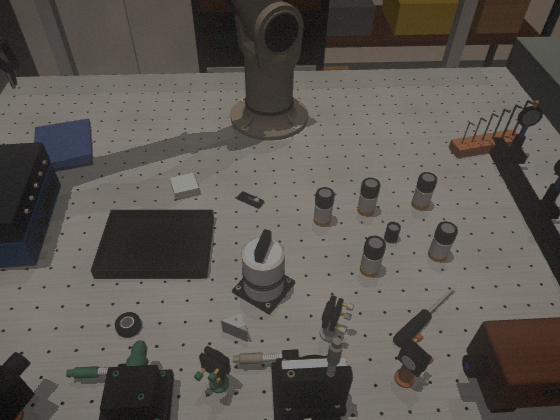

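View pics/top0.png

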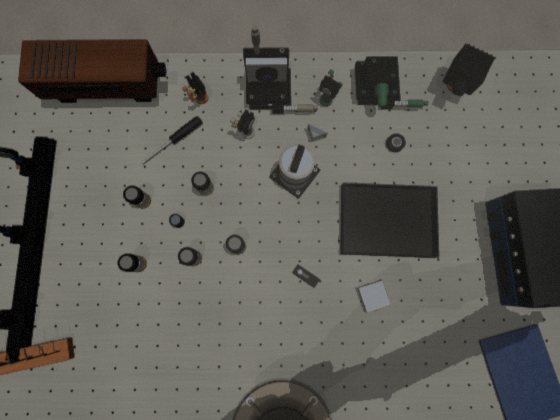

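View pics/wrist0.png

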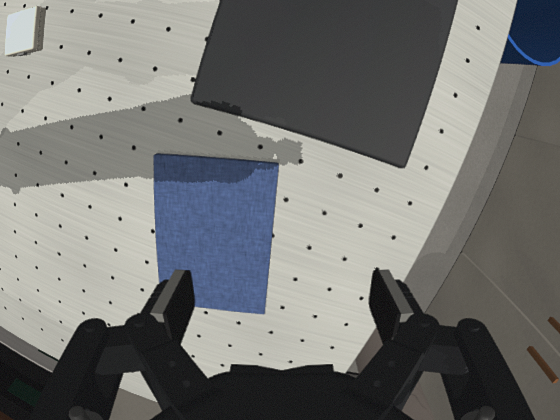

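Five capsules in the top view: (134,195), (200,181), (129,263), (188,257) and (235,244). The lens tube is at (176,220), the canister with its bar at (297,165), and the tray at (389,220). Next I measure them from depth.

```bash
cat >> h.py <<'E'
def comps(f,zlo,zhi,xr=(0.3,0.8),yr=(-.5,.55)):
    z=np.load('/tmp/'+f+'.npz'); W=world(z['d'],z)
    m=(z['d']>0)&(W[...,2]>zlo)&(W[...,2]<zhi)&(W[...,0]>xr[0])&(W[...,0]<xr[1])&(W[...,1]>yr[0])&(W[...,1]<yr[1])
    n,l,s,c=cv2.connectedComponentsWithStats(m.astype(np.uint8))
    out=[]
    for i in range(1,n):
        if s[i,4]<15: continue
        P=W[l==i]; (cx,cy),r=cv2.minEnclosingCircle(P[:,:2].astype(np.float32))
        out.append((s[i,4],c[i],P,(cx,cy),r))
    return out
E
python3 - <<'E'
from h import *
np.set_printoptions(precision=4,suppress=True)
for f in ['top0','scene0']:
  for lo,hi in [(.083,.1),(.03,.05),(.11,.125),(.135,.165),(.02,.035)]:
    print(f,lo,hi)
    for n,c,P,cc,r in comps(f,lo,hi):
        print(n,c,np.round(cc,4),round(r,4),'med',np.median(P,0),P[:,:2].min(0),P[:,:2].max(0))
E
```

```text
top0 0.083 0.1
22 [382.7727  99.3636] [ 0.791  -0.2623] 0.009 med [ 0.7929 -0.2622  0.0844] [ 0.7824 -0.2678] [ 0.7989 -0.2551]
234 [243.8376 119.4957] [0.7449 0.0886] 0.0296 med [0.7387 0.0801 0.0949] [0.7167 0.0607] [0.766  0.1169]
50 [293.3 177.4] [ 0.6093 -0.0381] 0.038 med [ 0.5899 -0.0355  0.0909] [ 0.5846 -0.075 ] [ 0.6181 -0.0013]
244 [199.7336 179.5287] [0.5917 0.1882] 0.0214 med [0.5902 0.1878 0.0907] [0.5709 0.1682] [0.6128 0.2094]
259 [131.7876 193.4981] [0.559  0.3489] 0.0218 med [0.5587 0.348  0.0906] [0.5377 0.3283] [0.58   0.3701]
261 [234.4368 242.8927] [0.4387 0.1048] 0.0214 med [0.4383 0.1054 0.0906] [0.4178 0.0847] [0.4597 0.1243]
264 [186.5947 255.5   ] [0.4105 0.2153] 0.0213 med [0.4107 0.2146 0.0909] [0.3912 0.1941] [0.4306 0.2353]
278 [126.7338 261.6978] [0.3983 0.3535] 0.0214 med [0.3977 0.352  0.0908] [0.3771 0.3325] [0.4185 0.3732]
top0 0.03 0.05
167 [293.7126 107.515 ] [ 0.7946 -0.0448] 0.059 med [ 0.7944 -0.0458  0.0345] [ 0.7883 -0.1036] [0.7998 0.0141]
149 [315.9866 130.7852] [ 0.7365 -0.1024] 0.0275 med [ 0.7274 -0.0957  0.04  ] [ 0.7129 -0.1269] [ 0.7
[... 5117 characters left out ...]
 0.0279] [0.549  0.3287] [0.5801 0.368 ]
83 [369.6988 267.7108] [0.5928 0.189 ] 0.021 med [0.6086 0.183  0.0277] [0.5852 0.1686] [0.6136 0.2092]
159 [263.7233 293.4151] [ 0.6369 -0.0418] 0.0401 med [ 0.6623 -0.0421  0.0272] [ 0.6365 -0.0818] [ 0.6691 -0.0018]
459 [412.4597 326.1808] [0.7437 0.241 ] 0.0491 med [0.7487 0.2387 0.0241] [0.7107 0.2015] [0.7803 0.2827]
103 [234.5049 329.2427] [ 0.7364 -0.1017] 0.0284 med [ 0.7377 -0.1014  0.0277] [ 0.7225 -0.1265] [ 0.7504 -0.0769]
38 [328.6842 330.7895] [0.7447 0.0787] 0.0116 med [0.751  0.0764 0.0257] [0.7409 0.0677] [0.7542 0.0896]
156 [257.9231 355.1026] [ 0.796  -0.0596] 0.0434 med [ 0.7958 -0.0562  0.0328] [ 0.7888 -0.103 ] [ 0.7999 -0.0163]
```

```bash
cat >> h.py <<'E'
def rect(P): return cv2.minAreaRect(P[:,:2].astype(np.float32))
def baryaw(P):
    b=cv2.boxPoints(rect(P)); e1=b[1]-b[0]; e2=b[2]-b[1]
    e=e1 if np.linalg.norm(e1)>np.linalg.norm(e2) else e2
    return np.arctan2(e[1],e[0])%np.pi, (np.linalg.norm(e1),np.linalg.norm(e2))
def Q(a): return np.array([0,np.cos(a/2),np.sin(a/2),0])
E
python3 - <<'E'
from h import *
np.set_printoptions(precision=4,suppress=True)
for f in ['top0','scene0']:
    for n,c,P,cc,r in comps(f,.140,.165):
        y,e=baryaw(P); print(f,'bar',np.degrees(y),e,rect(P))
        # PCA
        X=P[P[:,2]>.148][:,:2]; w,v=np.linalg.eigh(np.cov(X.T)); print('pca',np.degrees(np.arctan2(v[1,1],v[0,1]))%180, X.mean(0))
    for n,c,P,cc,r in comps(f,.02,.035):
        if r>.12: y,e=baryaw(P); print('tray',np.degrees(y),e,rect(P))
    for n,c,P,cc,r in comps(f,.006,.014,(.54,.71),(-.13,.05)): print('foot',n,rect(P))
    for n,c,P,cc,r in comps(f,.01,.02,(.3,.45),(-.13,.05)): print('clamp',n,rect(P))
s=env.get_state()
for y in (61,):pass
a0=np.arctan2(s['orientation'][2],s['orientation'][1])*2;print('a0',a0)
for p in [(.6268,-.0422),(.5917,.1885),(.398,.354),(.439,.105),(.5,-.277),(.411,.215),(.455,-.22)]:
    for z in (.12,.198,.3):
        r=[]
        for a in np.radians(np.arange(-180,181,30)):
            q=kin.inverse_kinematics(np.array([*p,z]),Q(a)); r.append('--' if q is None else '%.1f'%q[6])
        print(p,z,r)
E
```

```text
top0 bar 160.06625 (np.float32(0.059614316), np.float32(0.015936546)) ((0.6263874173164368, -0.042134884744882584), (0.015936534851789474, 0.059614356607198715), 70.06627655029297)
pca 159.7238523479347 [ 0.6262 -0.0421]
tray 86.9695 (np.float32(0.18111335), np.float32(0.24237224)) ((0.5002942681312561, -0.27826181054115295), (0.24237225949764252, 0.1811133623123169), 86.96952056884766)
foot 310 ((0.6261951923370361, -0.04184267669916153), (0.09623395651578903, 0.0959106981754303), 52.59162139892578)
clamp 105 ((0.36791086196899414, -0.05831487476825714), (0.049478936940431595, 0.025299983099102974), 55.79024124145508)
clamp 21 ((0.3455703556537628, -0.08377279341220856), (0.017526701092720032, 0.012159943580627441), 89.3742446899414)
scene0 bar 160.36877 (np.float32(0.06102215), np.float32(0.016369773)) ((0.6274396777153015, -0.041674911975860596), (0.01636975258588791, 0.06102212890982628), 70.36876678466797)
pca 160.17173300687253 [ 0.6292 -0.0418]
tray 87.02367 (np.float32(0.18431412), np.float32(0.24074581)) ((0.5003740787506104, -0.27666041254997253), (0.24074582755565643, 0.18
[... 2099 characters left out ...]
15) 0.12 ['0.2', '0.8', '1.2', '1.7', '2.2', '-2.2', '-2.7', '-2.1', '-1.6', '-1.3', '-0.8', '-0.3', '0.2']
(0.411, 0.215) 0.198 ['0.4', '1.0', '1.4', '1.9', '2.5', '-2.4', '-2.7', '-2.1', '-1.7', '-1.2', '-0.7', '-0.1', '0.4']
(0.411, 0.215) 0.3 ['0.6', '1.2', '1.7', '2.2', '2.7', '-2.9', '-2.5', '-1.9', '-1.4', '-0.9', '-0.4', '0.1', '0.6']
(0.455, -0.22) 0.12 ['1.5', '1.6', '-2.3', '-2.6', '-2.2', '-1.8', '-1.3', '-0.9', '-0.4', '0.0', '0.5', '1.0', '1.5']
(0.455, -0.22) 0.198 ['1.6', '1.8', '-2.5', '-2.7', '-2.2', '-1.8', '-1.3', '-0.8', '-0.3', '0.1', '0.6', '1.1', '1.6']
(0.455, -0.22) 0.3 ['1.7', '2.0', '2.5', '-2.8', '-2.3', '-1.8', '-1.3', '-0.8', '-0.3', '0.2', '0.7', '1.2', '1.7']
```

```bash
cat >> h.py <<'E'
A=np.radians(120)
def caps():
    """capsule centres seen now, top & scene merged"""
    L={}
    for n in ('top','scene'):
        snap(n,'_'+n)
        L[n]=[np.array(k[3]) for k in comps('_'+n,.08,.1,(.3,.72)) if .018<k[4]<.026]
    out=[]
    for p in L['top']:
        q=[x for x in L['scene'] if np.linalg.norm(x-p)<.012]
        out.append(((p+q[0])/2 if q else p, bool(q)))
    for p in L['scene']:
        if not any(np.linalg.norm(p-x)<.012 for x in L['top']): out.append((p,False))
    return out
ZG=.120
def fz(n=4):
    v=[]
    for _ in range(n): env.dwell(.06); v.append(env.get_state()['force'][2])
    return float(np.mean(v))
def pick(xy,a=A,zg=ZG,f=50,lift=.30):
    env.grip(.066,f)
    env.reach(np.array([*xy,.30]),Q(a))
    env.movel(np.array([*xy,.20]),.25); 
    hit=env.movel(np.array([*xy,zg]),.12,stop_force=8)
    env.grip(.02,f); s=env.get_state()
    f0=None
    env.movel(np.array([*xy,zg+.04]),.08); env.dwell(.3); f1=fz()
    print('hit',hit,'open',round(s['opening'],4),'fz lifted',round(f1,2),'t',round(s['time'],1))
    return s['opening'],f1
def place(xy,z,a=A):
    """z: TCP height at which the capsule touches"""
    s=env.get_state()['tcp_pos']
    if s[2]<.295: env.movel(np.array([s[0],s[1],.30]),.25)
    env.reach(np.array([*xy,.30]),Q(a))
    env.movel(np.array([*xy,z+.02]),.25)
    hit=env.movel(np.array([*xy,z-.003]),.05,stop_force=4)
    print('placed hit',hit,env.get_state()['tcp_pos'][2])
    env.grip(.066); env.movel(np.array([*xy,.25]),.25)
E
python3 - <<'E'
from h import *
np.set_printoptions(precision=4,suppress=True)
env.dwell(.2);print('f0',fz())
C=caps();print(C)
p=min((c[0] for c in C),key=lambda c:np.linalg.norm(c-[.5917,.1885]))
env.grip(.066,50)
env.reach(np.array([*p,.30]),Q(A)); env.dwell(.3); print('free fz',fz(),env.get_state()['time'])
print(pick(p))
snap('wrist','w1');snap('scene','s1')
print(env.get_state()['time'])
E
```

```text
f0 0.12942264873246606
[(array([0.5913, 0.1884]), True), (array([0.5589, 0.3494]), True), (array([0.4391, 0.1047]), True), (array([0.4114, 0.2162]), True), (array([0.3986, 0.3526]), True)]
free fz -0.07563780822997798 4.7
hit False open 0.0412 fz lifted -0.96 t 6.9
(0.041208158657517785, -0.9647264175055787)
8.1583
```

View pics/s1.png

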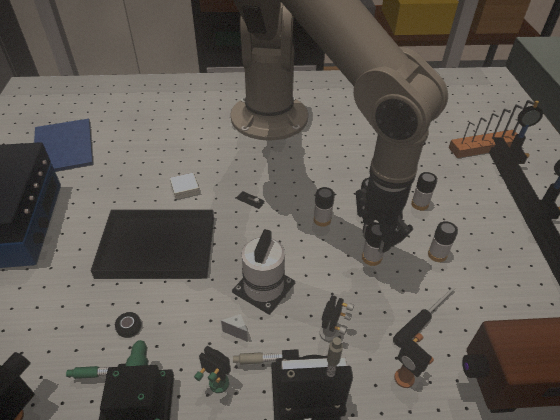

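The capsule hangs upright in the jaws at about (375,245), and the 0.9 N reading means it is empty. It goes to the tray, and the rest follow with a fresh look before each pick.

```bash
cat > loop.py <<'E'
from h import *
import json,sys
np.set_printoptions(precision=4,suppress=True)
T=np.array([.5003,-.2775]); th=np.radians(-3); R=np.array([[np.cos(th),-np.sin(th)],[np.sin(th),np.cos(th)]])
slots=[T+R@np.array(v) for v in [(.042,-.06),(-.042,-.06),(.042,.06),(-.042,.06)]]
place(slots[0],ZG+.004); k=1; heavy=None
for i in range(4):
    C=[c[0] for c in caps()]; print(C)
    C=[c for c in C if c[1]>0 and (heavy is None or np.linalg.norm(c-heavy)>.05)]
    if not C: break
    p=min(C,key=lambda c:-c[0] if False else c[1])
    o,w=pick(p)
    if not .038<o<.046: print('bad grasp');break
    if w<-2.2:
        print('HEAVY',p); heavy=p
        hit=env.movel(np.array([*p,ZG-.003]),.05,stop_force=4); print(hit,env.get_state()['tcp_pos'])
        env.grip(.066); env.movel(np.array([*p,.30]),.25)
    elif w<-.4: place(slots[k],ZG+.004); k+=1
    else: print('odd');break
snap('top','t2');snap('scene','s2'); print('heavy',heavy,env.get_state()['time'])
E
python3 loop.py
```

```text
placed hit True 0.12454057699340615
[array([0.5598, 0.3495]), array([ 0.5401, -0.3389]), array([0.4395, 0.1047]), array([0.4112, 0.216 ]), array([0.3972, 0.3536])]
hit False open 0.0408 fz lifted -0.76 t 16.7
placed hit True 0.12440139948580436
[array([0.5592, 0.3493]), array([ 0.539 , -0.3389]), array([ 0.4546, -0.3344]), array([0.412 , 0.2155]), array([0.3989, 0.3538])]
hit False open 0.0411 fz lifted -1.03 t 26.4
placed hit True 0.12430963497738368
[array([0.5592, 0.349 ]), array([ 0.5448, -0.2184]), array([ 0.5386, -0.3387]), array([ 0.5007, -0.3665]), array([0.3984, 0.3537])]
hit False open 0.0407 fz lifted -0.83 t 36.3
placed hit True 0.12427044673880996
[array([ 0.5445, -0.2186]), array([ 0.4618, -0.2147]), array([0.3988, 0.3543])]
hit False open 0.0409 fz lifted -3.68 t 46.6
HEAVY [0.3988 0.3543]
True [0.3983 0.3537 0.1206]
heavy [0.3988 0.3543] 49.8083
```

```bash
echo
```

```text
(no output)
```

View pics/s2.png

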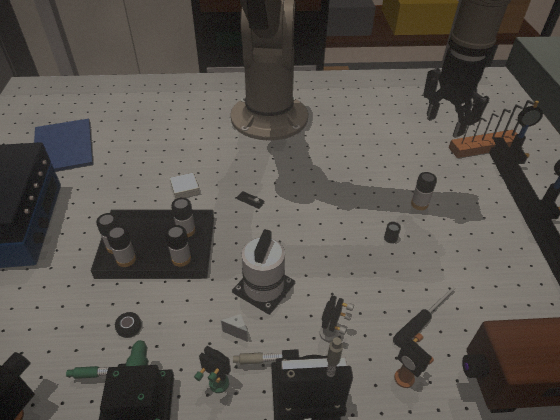

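View pics/t2.png

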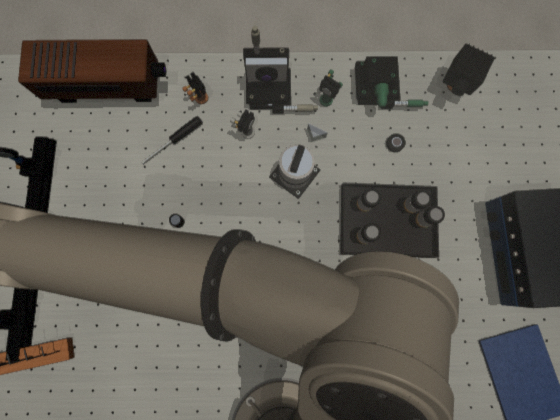

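The top view at t=49.8 s shows four capsules standing in the tray. One was knocked to about (0.50,-0.367), but it is upright and inside. The loaded one is at scene (425,190). Next is the shell: grip the bar and probe clockwise for the stop.

```bash
cat > sh1.py <<'E'
from h import *
np.set_printoptions(precision=3,suppress=True)
X=np.array([.6268,-.0420]); d=np.radians
env.grip(.05,100)
env.reach(np.array([*X,.30]),Q(d(160)))
for n in ('top','scene'):
    snap(n,'_'+n)
    for k in comps('_'+n,.140,.165): print(n,k[0],rect(k[2]))
env.movel(np.array([*X,.21]),.2); print(env.movel(np.array([*X,.198]),.05,stop_force=8))
env.grip(.0,100); env.dwell(.2)
def st(): 
    s=env.get_state(); a=2*np.arctan2(s['orientation'][2],s['orientation'][1]); return s['tcp_pos'],np.degrees(a)%360,s['force'],s['torque'],s['opening'],s['time'],s['qpos'][6]
print(st())
for a in (157,154,151,148,145,142):
    env.movel(np.array([*X,.198]),.15,rot=Q(d(a))); env.dwell(.1); s=st(); print(a,s[1],s[2],s[3],s[6])
    if abs(s[3][2])>2.: break
snap('wrist','w3')
E
python3 sh1.py
```

```text
top 191 ((0.6261405944824219, -0.0420333668589592), (0.015873514115810394, 0.05959096923470497), 69.9228515625)
scene 261 ((0.6268531680107117, -0.04194461554288864), (0.01713370345532894, 0.06087741628289223), 69.83206939697266)
False
(array([ 0.627, -0.042,  0.198]), np.float64(160.01042888643315), array([0.256, 1.131, 4.102]), array([ 0.166,  0.01 , -0.017]), 0.013968241986190818, 53.4917, np.float64(0.4940224470942153))
157 157.06957239107 [-0.383  0.004  5.543] [ 0.083  0.02  -0.099] 0.44714447414040015
154 154.10750301296787 [-0.081 -1.016  5.913] [ 0.081  0.019 -0.118] 0.39984305624033095
151 151.10486023522097 [0.424 0.308 5.405] [ 0.087  0.076 -0.09 ] 0.35187462799044156
148 148.1066632416223 [-0.426  1.164  5.914] [ 0.053  0.048 -0.137] 0.3040112004926337
145 145.10676333599343 [0.076 0.454 5.806] [ 0.08   0.03  -0.144] 0.2561350420561612
142 142.1039242798326 [0.916 1.104 6.78 ] [ 0.088  0.03  -0.143] 0.2084181110374649
```

```bash
cat > sh2.py <<'E'
from h import *
np.set_printoptions(precision=3,suppress=True)
X=np.array([.6268,-.0420]); d=np.radians
def st(): 
    s=env.get_state(); a=2*np.arctan2(s['orientation'][2],s['orientation'][1]); return s['tcp_pos'],np.degrees(a)%360,s['force'],s['torque'],s['opening'],s['time'],s['qpos'][6]
for a in (140,138,136,134,132):
    env.movel(np.array([*X,.198]),.15,rot=Q(d(a))); env.dwell(.1); s=st(); print(a,s[1],s[2],s[3],s[6])
    if abs(s[3][2])>.6: break
snap('scene','s3'); snap('wrist','w3')
E
python3 sh2.py
```

```text
140 140.22375940804875 [-0.348 -0.899  6.124] [-0.157  0.04   0.64 ] 0.17799837286923847
```

View pics/s3.png

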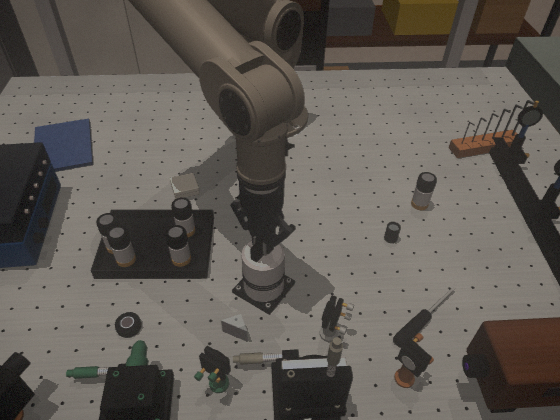

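View pics/w3.png

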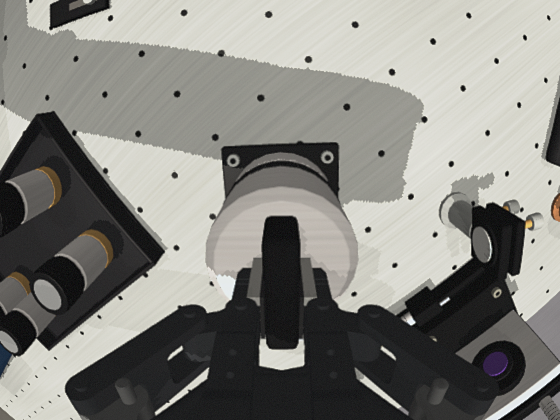

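Torque jumps by 0.78 Nm at 140°, so the stop is at about 142°. That agrees with the foot squareness of 142.4°, and the wrist view shows the foot edges parallel to the bar. The gap middles are therefore at about 202°. I turn there and lift.

```bash
cat > sh3.py <<'E'
from h import *
np.set_printoptions(precision=3,suppress=True)
X=np.array([.6268,-.0420]); d=np.radians
def st(): 
    s=env.get_state(); a=2*np.arctan2(s['orientation'][2],s['orientation'][1]); return s['tcp_pos'],np.degrees(a)%360,s['force'],s['torque'],s['opening'],s['time'],s['qpos'][6]
for a in (150,165,180,195,202.4):
    env.movel(np.array([*X,.198]),.15,rot=Q(d(a))); s=st(); print(a,s[1],s[2],s[3],s[6],s[5])
    if abs(s[3][2])>1.5: break
else:
    print('lift stop',env.movel(np.array([*X,.222]),.04,stop_force=18)); print(st())
    snap('scene','s4'); 
    for k in comps('s4',.152,.2): print(k[0],rect(k[2]),k[2][:,2].max())
E
python3 sh3.py
```

```text
150 150.15859345290275 [ 0.568 -0.162  6.031] [-0.179  0.074  0.173] 0.3367506292968129 56.4167
165 165.14763729482078 [ 0.016 -0.38   5.929] [-0.211  0.022  0.137] 0.5784428110351784 56.825
180 180.14823257165835 [-0.04 -1.3   5.5 ] [-0.086  0.038  0.191] 0.8257115356051338 57.2333
195 195.14814786270193 [-0.313 -0.587  6.678] [-0.121  0.025  0.149] 1.077534318980412 57.6417
202.4 202.56680905040386 [-0.594  0.193  5.916] [-0.093  0.052  0.19 ] 1.2033660435715745 57.9167
lift stop False
(array([ 0.627, -0.042,  0.222]), np.float64(202.40113576040005), array([ 0.882,  0.614, -2.077]), array([-0.03 ,  0.035,  0.005]), 0.01408665000172539, 58.6667, np.float64(1.223722324635478))
511 ((0.637412965297699, -0.040781278163194656), (0.04803530499339104, 0.050352901220321655), 66.87803649902344) 0.1999819938862524
```

View pics/s4.png

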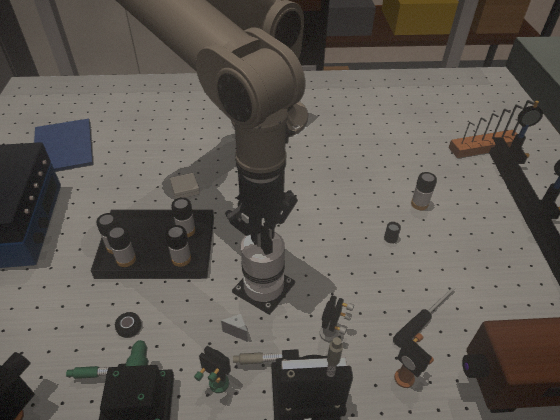

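The scene view shows the shell rising off the canister, and the force reads its weight. Next I park it, look into the neck, then move the loaded capsule.

```bash
cat > sh4.py <<'E'
from h import *
np.set_printoptions(precision=4,suppress=True)
X=np.array([.6268,-.0420]); d=np.radians; a=d(202.4)
K=np.array([.49,.11])
env.movel(np.array([*X,.30]),.2)
env.reach(np.array([*K,.30]),Q(a)); print(env.get_state()['qpos'])
env.movel(np.array([*K,.175]),.2)
print(env.movel(np.array([*K,.155]),.04,stop_force=5),env.get_state()['tcp_pos'])
env.grip(.05); env.movel(np.array([*K,.30]),.2)
env.reach(np.array([.40,.354,.30]),Q(A))
snap('top','t5');snap('scene','s5')
for f in ('t5','s5'):
    print(f)
    for k in comps(f,.045,.06,(.55,.7),(-.12,.04)): print('neck',k[0],k[3],k[4])
    for k in comps(f,.034,.044,(.55,.7),(-.12,.04)): print('shoulder',k[0],k[3],k[4])
    for k in comps(f,.082,.1,(.3,.72)): print(k[0],np.round(k[3],4),round(k[4],4))
    for k in comps(f,.104,.125,(.38,.6),(0,.25)): print('bar',k[0],rect(k[2]))
print(env.get_state()['time'])
E
python3 sh4.py
```

```text
[ 0.7091  0.5619 -1.387   1.9069  0.5993  1.1914  1.0673]
True [0.4904 0.1099 0.1584]
t5
neck 283 (0.6274111270904541, -0.040570247918367386) 0.03780688717961311
shoulder 260 (0.6262819766998291, -0.04260537400841713) 0.04258328676223755
shoulder 22 (0.640143871307373, -0.04366254806518555) 0.021674523130059242
260 [ 0.5439 -0.219 ] 0.0215
272 [ 0.539  -0.3389] 0.0218
276 [ 0.5008 -0.3673] 0.0214
19 [0.492 0.083] 0.0112
16 [0.4831 0.1338] 0.0114
270 [ 0.4613 -0.2153] 0.0216
190 [0.3988 0.3523] 0.0214
bar 182 ((0.4906134009361267, 0.10917322337627411), (0.06057383120059967, 0.015930311754345894), 22.391963958740234)
s5
neck 444 (0.6264475584030151, -0.04153016209602356) 0.03774508088827133
shoulder 75 (0.6186280846595764, -0.04191691055893898) 0.0247756689786911
shoulder 349 (0.6283367872238159, -0.04140584543347359) 0.04243079945445061
213 [0.3983 0.3535] 0.0234
274 [ 0.4612 -0.2149] 0.0217
122 [0.4944 0.1055] 0.0314
620 [ 0.5212 -0.3533] 0.0453
319 [ 0.5439 -0.2194] 0.0233
bar 189 ((0.4900740385055542, 0.10959770530462265), (0.05998960882425308, 0.017188357189297676), 21.59819793701172)
64.25
```

View pics/t5.png

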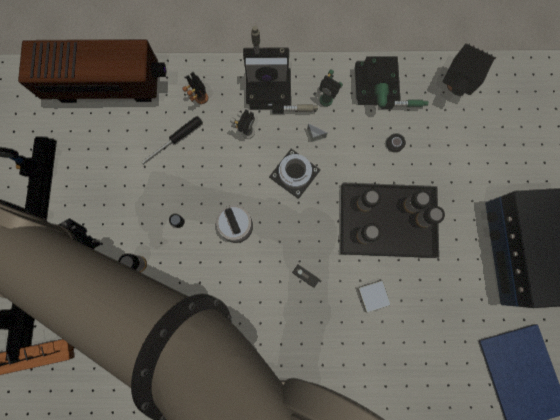

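View pics/s5.png

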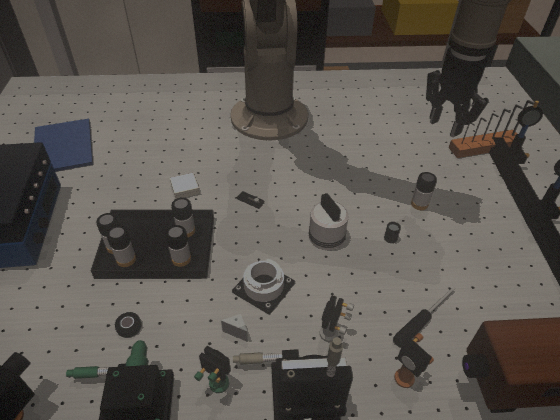

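The neck is open at scene (263,275), and the shell stands at (328,225) with its bar at 22°. Next I pick up the loaded capsule and put it in the pocket.

```bash
cat > c1.py <<'E'
from h import *
np.set_printoptions(precision=4,suppress=True)
X=np.array([.6268,-.0418])
o,w=pick(np.array([.3987,.3533]))
assert .038<o<.046 and w<-2.2,(o,w)
env.movel(np.array([.3987,.3533,.30]),.25)
env.reach(np.array([*X,.30]),Q(A))
env.movel(np.array([*X,.20]),.2)
hit=env.movel(np.array([*X,.129]),.05,stop_force=5); z=env.get_state()['tcp_pos']; print(hit,z,env.get_state()['force'])
if z[2]<.137:
    env.grip(.066); env.movel(np.array([*X,.30]),.2)
    env.reach(np.array([.49,.11,.30]),Q(np.radians(202.4)))
    snap('top','t6');snap('scene','s6')
    for f in ('t6','s6'):
        for k in comps(f,.09,.11,(.55,.7),(-.12,.04)): print(f,k[0],np.round(k[3],4),round(k[4],4),np.median(k[2][:,2]))
print(env.get_state()['time'],env.get_state()['qpos'])
E
python3 c1.py
```

```text
hit False open 0.0413 fz lifted -3.95 t 66.5
True [ 0.6267 -0.0418  0.133 ] [-0.7648 -0.6205  5.2168]
t6 254 [ 0.6251 -0.0419] 0.0215 0.10273357619559442
s6 362 [ 0.6255 -0.0421] 0.0228 0.10228322719974774
74.35 [ 0.6737  0.5022 -1.3038  1.9071  0.5334  1.1494  1.1263]
```

View pics/s6.png

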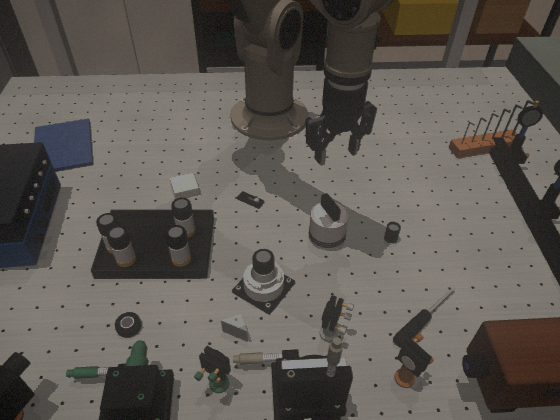

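The loaded capsule stands in the pocket at scene (263,265), top at 102 mm, within 2 mm of the axis. Next I recheck the shell and put it back, regrasping at the pose where I released it.

```bash
cat > sh5.py <<'E'
from h import *
np.set_printoptions(precision=3,suppress=True)
def st(): 
    s=env.get_state(); a=2*np.arctan2(s['orientation'][2],s['orientation'][1]); return s['tcp_pos'],np.degrees(a)%360,s['force'],s['torque'],s['opening'],s['time'],s['qpos'][6]
ok=True
for n in ('top','scene'):
    snap(n,'_'+n)
    for k in comps('_'+n,.104,.125,(.38,.6),(0,.25)): print(n,k[0],rect(k[2]))
k=[k for k in comps('_scene',.104,.125,(.38,.6),(0,.25))]
c=np.array(rect(k[0][2])[0]); K=np.array([.4904,.1099])
assert np.linalg.norm(c-K)<.004,c
a=np.radians(202.4); X=np.array([.6268,-.0420])
env.grip(.05,100)
env.movel(np.array([*K,.17]),.2); print(env.movel(np.array([*K,.159]),.05,stop_force=8))
env.grip(0,100); env.dwell(.1)
env.movel(np.array([*K,.30]),.2); env.dwell(.2); print(st())
env.reach(np.array([*X,.30]),Q(a))
env.movel(np.array([*X,.25]),.2); env.dwell(.2);print(st())
h=env.movel(np.array([*X,.199]),.03,stop_force=9); print(h,st())
snap('scene','s7')
E
python3 sh5.py
```

```text
scene 184 ((0.49036696553230286, 0.10898876190185547), (0.06113317608833313, 0.016331912949681282), 22.92350196838379)
False
(array([0.49 , 0.11 , 0.299]), np.float64(202.42057577227894), array([-0.333, -0.736, -2.508]), array([ 0.049, -0.038, -0.004]), 0.014388483115685045, 77.4917, np.float64(1.1311328885218213))
(array([ 0.627, -0.041,  0.252]), np.float64(202.41935874250964), array([ 0.25 , -0.092, -2.277]), array([ 0.043, -0.051,  0.029]), 0.01421615913278497, 78.925, np.float64(1.3759402102877198))
False (array([ 0.627, -0.042,  0.2  ]), np.float64(202.40118911527503), array([-4.321, -0.51 ,  4.589]), array([-0.16 ,  0.732,  0.016]), 0.01432010976467901, 80.775, np.float64(1.3366661597695202))
```

View pics/s7.png

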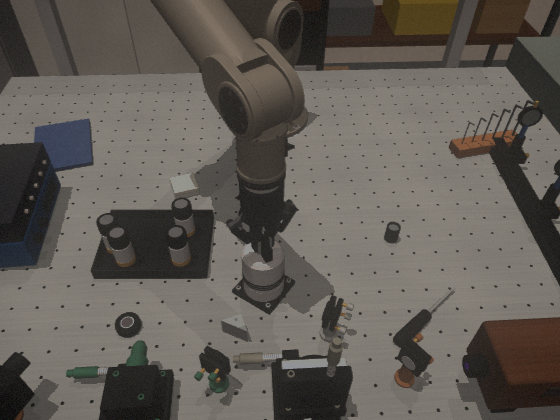

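The shell is down, with about 7 N of contact change. I press it the last millimetre and turn clockwise to the stop.

```bash
cat > sh6.py <<'E'
from h import *
np.set_printoptions(precision=3,suppress=True)
def st(): 
    s=env.get_state(); a=2*np.arctan2(s['orientation'][2],s['orientation'][1]); return s['tcp_pos'],np.degrees(a)%360,s['force'],s['torque'],s['opening'],s['time'],s['qpos'][6]
X=np.array([.6268,-.0420])
env.movel(np.array([*X,.1985]),.03,stop_force=10); print(st())
for a in [195,180,165,155,148,145,143,142,141,140,139]:
    env.movel(np.array([*X,.1985]),.15,rot=Q(np.radians(a))); env.dwell(.05); s=st(); print(a,s[1],s[2],s[3])
    if abs(s[3][2])>.9: break
    if a>150 and abs(s[2]).max()>20: break
snap('scene','s8')
E
python3 sh6.py
```

```text
(array([ 0.627, -0.042,  0.2  ]), np.float64(202.3974150475921), array([-4.155, -1.027,  9.654]), array([-0.285,  1.114, -0.019]), 0.013980867824137853, 81.075, np.float64(1.3362322865007976))
195 195.18713018513128 [-0.847 -0.137  6.833] [ 0.027  0.216 -0.192]
180 180.32052489339986 [0.649 0.505 7.438] [ 0.017  0.107 -0.212]
165 165.32014426707926 [-0.436 -0.229  7.807] [-0.033  0.158 -0.184]
155 155.31621487559772 [0.02  0.603 7.549] [ 0.011  0.155 -0.22 ]
148 148.3205995375536 [-0.223  0.686  8.278] [ 0.012  0.12  -0.217]
145 145.32412203781496 [0.748 0.414 7.726] [-0.012  0.133 -0.228]
143 143.3328972266164 [-0.186  0.37   8.57 ] [ 0.012  0.152 -0.103]
142 142.36938278603682 [-1.13  -0.496  7.981] [-0.096  0.282  0.163]
141 141.37209394543973 [-1.867 -0.587  9.373] [-0.161  0.539  0.211]
140 140.43534071811865 [-3.134 -2.042 10.474] [-0.263  0.619  0.659]
139 139.517114018642 [-2.956 -2.497 10.82 ] [-0.336  0.633  1.121]
```

Torque builds to 1.1 Nm from about 143° on, so the shell is at its stop. I release, back off and verify.

```bash
cat > f1.py <<'E'
from h import *
np.set_printoptions(precision=4,suppress=True)
env.grip(.05); s=env.get_state()['tcp_pos']; env.movel(np.array([s[0],s[1],.34]),.15)
env.reach(np.array([.45,.25,.35]),Q(A)); env.dwell(.3)
snap('top','t9');snap('scene','s9')
for f in ('t9','s9'):
    for k in comps(f,.140,.165,(.55,.7),(-.12,.04)): print(f,'bar',k[0],rect(k[2]),np.median(k[2][:,2]))
    for k in comps(f,.11,.125,(.55,.7),(-.12,.04)): print(f,'top',k[3],np.median(k[2][:,2]))
    for k in comps(f,.082,.1,(.3,.72),(-.5,-.15)): print(f,k[0],np.round(k[3],4),round(k[4],4),np.median(k[2][:,2]))
print(env.get_state()['time'],env.get_state()['force'])
E
python3 f1.py
```

```text
t9 bar 195 ((0.6266232132911682, -0.042324863374233246), (0.016455113887786865, 0.05971684679389), 51.311737060546875) 0.1521515206094543
t9 top (0.6265703439712524, -0.042136650532484055) 0.12007021939171769
t9 261 [ 0.5441 -0.2194] 0.0213 0.09474228998789933
t9 271 [ 0.5394 -0.3397] 0.0218 0.09463280320799587
t9 273 [ 0.5009 -0.3675] 0.0217 0.09459962615325014
t9 273 [ 0.4611 -0.2151] 0.0218 0.0945652963728131
s9 bar 289 ((0.6274247169494629, -0.04182273894548416), (0.01683926023542881, 0.06069773808121681), 52.12852478027344) 0.15124596186684106
s9 top (0.6270723938941956, -0.04158467799425125) 0.11962092571765556
s9 276 [ 0.4615 -0.2127] 0.024 0.0942268243921898
s9 619 [ 0.5204 -0.3534] 0.0458 0.09422574111446805
s9 321 [ 0.5444 -0.2186] 0.0221 0.09432025240917931
88.0833 [ 0.7915 -0.034  -0.392 ]
```

View pics/s9.png

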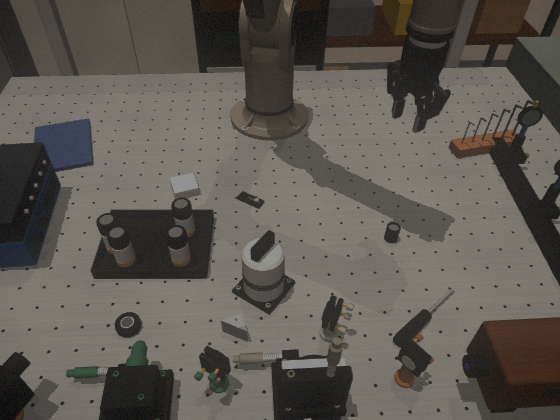

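View pics/t9.png

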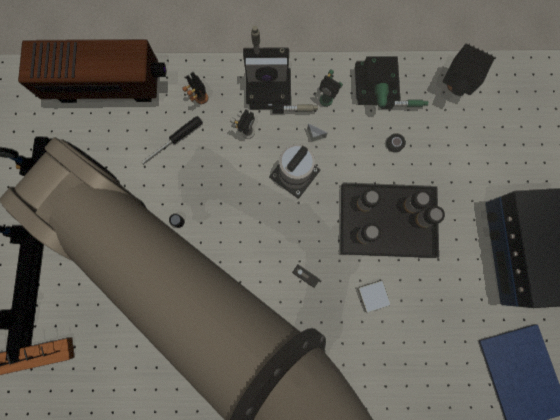

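The shell is fully down: bar top at 152 mm, yaw about 142°, under 1 mm off axis. The four empties stand in the tray with tops level at 94.5 mm, and nothing else has moved. I hand the job in.

```bash
python3 -c "
from h import *
job.job_done(); print(env.get_state()['time'])"
```

```text
the job is handed in; nothing more can be done
the job is handed in; nothing more can be done
```

The job is handed in, at about 88 s of the 210 s allowed; no verdict is reported. Of the five capsules, one read 3.7–4.0 N when lifted and the other four 0.8–1.0 N.

I stood the four empties in the tray and took the shell off. The loaded capsule went into the pocket, and the shell went back on, turned clockwise until the torque rose to 1.1 Nm at its stop.

**Last checks**
- **Shell:** within about 1 mm of the canister axis and fully down, with the bar top at 152 mm. The bar is at 141–142°, about 1° from the foot's 142.4°.
- **Loaded capsule:** last seen before the shell covered it, standing in the pocket within about 2 mm of the axis, top at 102 mm.
- **Empties:** all four upright inside the tray, tops level at 94.5 mm.
- **Other things:** by eye, none had moved in the last pictures; I did not measure them again.

**What disagreed**
- The shell started about 18° short of its stop. I found the stop by touch, and it matched the squareness of the foot.
- One empty capsule was knocked about 5 cm while standing in the tray. It stayed upright and inside, so I left it there.

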